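# Put a blood-grouping gel card into the card incubator

### The arm

A 6-joint arm with a two-finger parallel gripper is mounted at the origin on a cart in front of the work surface, level with it; the furniture and walls round the work are solid. World frame = base frame: x ahead of the robot, y to its left, z up, the work surface at z = 0. Lengths are in m, angles in rad, forces in N, time in s.
With the tool pointing down it reaches from about 0.375 to 0.9 m from the base axis. Payload 3.1 kg.
Tool frame: the origin (TCP) lies midway between the tips of the shut fingers; the grasp point (between the pads) lies 19 mm behind it (pinch_z is the distance from the TCP to the grasp point, in m); y points along the fingers, z is the direction in which the jaws open and shut, and the axes are right-handed (so a half turn about y gives the same grasp; the last joint's range is limited). The gripper opens to 87 mm and grips with 3 to 60 N. Pads are 19 mm wide; open, the fingers measure 117 mm over their backs; the gripper's body (75 mm by 190 mm) begins 51 mm behind the grasp point.
Start: joints at [-1.444, 0.527, 1.433, -0, 1.181, -0.178], TCP at [0.188, -0.596, 0.223] pointing down, gripper open.
Joint ranges: [-3.08, 3.08], [-0.75, 2.2], [0.22, 2.44], [-1.43, 4.57], [0, 2.65], [-2.85, 2.85]. Speed limits (rad/s): [2.79, 2.79, 3.14, 3.14, 3.14, 3.14].

### API

Orientations are given as a unit quaternion [x, y, z, w].
In Python, from rig import * gives the robot as it stands.
- The arm moves only by the tool drive_tool, never from a script. Its argument "plan" is a list of rows, each a list of 7 numbers: the shift along the tool's x, y, z in mm, then the turn, a rotation vector about the tool's x, y, z in degrees, then the finger opening in mm, from 0 to 87. A call has 1 to 10 rows; each row is the pose to reach, as a shift and turn from the pose commanded when the call began, along the tool's axes at that moment; what a row does not reach only later rows make up. A row lasts 1/10 s, in which the tool goes at most 50 mm and 8.59 degrees, less where a joint would pass 70% of its speed; a pose out of reach is approached as far as the arm can. A call with a gripper value outside its range is refused whole. The fingers move at their own pace and stop on an object; "newtons" is the grip in N (left out, the last holds). Time passes only in rows, so rows that repeat a pose let the fingers close. It gives the time, the measured TCP pose, the force and the opening at its end, in the units of the state.
- get_obs(): the state, without advancing time (a new reading comes with each control period).
- camera(name): name is "side" or "top"; returns the picture (384x512x3 uint8, blue, green, red); there is no depth.
- get_calibration(name): a dict with "fx", "fy", "cx", "cy" (pixels), "origin" and "rotation" of the camera in the world. Camera axes: x right, y down, z forward; pixel columns grow to the right and rows downward; lengths in m; the calibration is good to about 2 mm. A picture is of the moment at which its call begins. get_calibration takes no time and is no camera call.
- hand_in(): hands the job in, once; it reports no verdict.
Trained networks look in the newest picture that a camera, given by its name, has taken for a name from the list of things; names that differ only in an ending like _2 or _b are one class to them, and where a whole thing is asked for, a point or a joint stands for the part that bears it (a point fixed in the world has none). Each returns a list of dicts, best first, with "conf" (0 to 1); they miss things now and then, are a little off and sometimes report something else, mostly with a low value. They report only what shows in the picture. A call takes as long as a camera call. They do not tell look-alikes from the thing itself.
- spot_in(camera, target): "location" ([column, row] in pixels, amid what is visible of it).
- mark_of(camera, target): "location" ([column, row] in pixels: a listed point, or the origin of a listed thing).
The state is a dict: "time": time; "q": joint angles; "joint_velocities": joint speeds; "joint_torque": joint torques, N m; "position": TCP position; "tool_rot": TCP orientation; "ft_force": force on the tool from outside, world axes, zero at the start; "moment": the same for the moment, N m; "grip_width": finger opening in m.
Only numpy, scipy, OpenCV 4.12 (cv2) and the standard library are available. Lean on these libraries where they do the work, as an engineer would, in place of code of your own. Each camera call takes 0.05 s, during which the arm holds its last target. There are 200 camera calls.

### The job

The gel card with the yellow band is ready to incubate. First swing the incubator's lid up until it stands upright or further, then slide the yellow card straight up out of its rack and, keeping it upright, lower it into any slot of the incubator until it is fully home. Let go, close the lid fully, press the green start key, and leave the other cards, the bottle and the timer as they are.

Things in the scene. Friction and masses are not known exactly. Their poses are not given: they have to be found in the camera images.
- card_yellow: Gel card to move: flat plastic card standing on edge, 70 mm wide (its y), 60 mm high (z); lower 40 mm a 5 mm thick (x) plate with six small tubes, upper 20 mm a 9 mm thick yellow band with white labels. Grip the band across its thickness (x), from above. 25 g. Origin: centre of the lower edge; z up. Both faces are alike.
- card_blue: Same kind of card with a blue band, stays in the rack. Origin and axes as card_yellow.
- card_red: Same kind of card with a red band, stays in the rack. Origin and axes as card_yellow.
- rack: Pale card rack, fixed, 150 (x) x 94 (y) x 42 mm high. Cards stand one behind the other at x = -45, 0, +45 mm; which is where varies. Their side edges ride in upright grooves, 7 mm wide, in the side walls (tops 42 mm high); the middle is open. Cards stand on its floor 8 mm above the bench, card tops at 68 mm. Origin: centre of the underside.
- incubator: White card incubator, fixed to the bench, 205 (x) x 156 (y) mm. Its x points away from its front, to the hinge. Front console (x -110 to -20 mm) 45 mm high with a black display and the green key; behind it a well with rim 60 mm high holds an aluminium block whose top is 50 mm high, with three slots along y. Origin: on the underside, 110 mm behind the front edge, mid-width.
- slot_front (a point): Centre of the floor of the block's slot nearest the console (incubator x = 0, 22 mm above the bench). Each slot is 8 mm wide (x), 76 mm long (y), 28 mm deep, its mouth 50 mm above the bench, flared by 3 mm. A card fully home has its origin here and its top 82 mm above the bench.
- slot_middle (a point): The same for the middle slot (incubator x = 25 mm).
- slot_rear (a point): The same for the slot nearest the hinge (incubator x = 50 mm).
- lid (a joint): Lid angle: 0 closed, up to 1.9 rad; 1.57 stands upright. Stiff hinge: it stays where it is left. Clear tinted cover, 112 (x) x 152 (y) x 32 mm, from 60 to 92 mm above the bench when closed; it cannot close over a card that is not home.
- lid_hinge (a point): Middle of the hinge axis (along incubator y) at the back of the incubator, 60 mm above the bench; it does not move with the lid.
- lid_handle (a point): Middle of the lid's white round handle bar: 10 mm diameter, along incubator y, free for 60 mm between its arms, 32 mm in front of the lid's front wall; 78 mm above the bench when closed, 145 mm from the hinge. Grip it from above across incubator x; it can turn between the fingers.
- start_key (a joint): Travel of the start key: 0 up, 0.005 m fully pressed (4 N); springs back.
- start_key_top (a point): Centre of the top of the round green start key, 24 mm diameter, at the right front of the console, 54 mm above the bench; it is pressed straight down.
- reagent_bottle: Loose brown glass bottle with black cap, 46 mm diameter, 105 mm high, a bystander. Origin: centre of its underside.
- timer: Loose white bench timer, 66 x 66 x 20 mm, a bystander. Origin: centre of its underside.
Mind the look-alikes: they are no part of the job. Leave any orange look-alike of the card_yellow alone.

How it is judged:
On the way, in this order (a step that is already met when the one before it is completed fails the run):
1. the lid stands upright or further (1.4 rad or more) while the yellow card is still in its rack (value of joint lid above 1.4 rad and z of card_yellow in the frame of rack below 0.02 m), for 0.2 s.
2. the yellow card is drawn up clear of the rack's grooves by the fingers (z of card_yellow in the frame of rack above 0.045 m and contact force between card_yellow and the fingers above 0.5 N), for 0.1 s.
3. the yellow card is guided by the fingers into a slot of the open incubator (((horizontal distance between card_yellow and slot_front below 0.008 m and z of card_yellow in the frame of incubator below 0.048 m) or (horizontal distance between card_yellow and slot_middle below 0.008 m and z of card_yellow in the frame of incubator below 0.048 m) or (horizontal distance between card_yellow and slot_rear below 0.008 m and z of card_yellow in the frame of incubator below 0.048 m)) and contact force between card_yellow and the fingers above 0.5 N), for 0.05 s.
4. the yellow card stands fully home in a slot and is released, the lid still open (((horizontal distance between card_yellow and slot_front below 0.006 m and z of card_yellow in the frame of incubator below 0.026 m and angle between the y axis of card_yellow and the y axis of incubator, either way round below 0.12 rad) or (horizontal distance between card_yellow and slot_middle below 0.006 m and z of card_yellow in the frame of incubator below 0.026 m and angle between the y axis of card_yellow and the y axis of incubator, either way round below 0.12 rad) or (horizontal distance between card_yellow and slot_rear below 0.006 m and z of card_yellow in the frame of incubator below 0.026 m and angle between the y axis of card_yellow and the y axis of incubator, either way round below 0.12 rad)) and angle between card_yellow's own z axis and vertical below 0.17 rad and contact force between card_yellow and the fingers below 0.1 N and value of joint lid above 0.8 rad), for 0.2 s.
5. the lid is closed over the card (value of joint lid below 0.05 rad and ((horizontal distance between card_yellow and slot_front below 0.006 m and z of card_yellow in the frame of incubator below 0.026 m and angle between the y axis of card_yellow and the y axis of incubator, either way round below 0.12 rad) or (horizontal distance between card_yellow and slot_middle below 0.006 m and z of card_yellow in the frame of incubator below 0.026 m and angle between the y axis of card_yellow and the y axis of incubator, either way round below 0.12 rad) or (horizontal distance between card_yellow and slot_rear below 0.006 m and z of card_yellow in the frame of incubator below 0.026 m and angle between the y axis of card_yellow and the y axis of incubator, either way round below 0.12 rad))), for 0.1 s.
6. the start key is pressed (3.5 mm or more) with the lid closed (value of joint start_key above 0.0035 m and value of joint lid below 0.05 rad), for 0.05 s.
At the end, for the whole second after the job is handed in: Yellow card home in a slot, released: within 6 mm of its centre, 4 mm of its floor, 0.17 rad of upright, 0.12 rad of in line. Lid under 0.05 rad, key back up (2 mm). Blue and red cards within 12 mm, bottle and timer within 30 mm of their starts, cards and bottle upright (0.15 rad) (all of step 5 and angle between card_yellow's own z axis and vertical below 0.17 rad and contact force between card_yellow and the fingers below 0.1 N and linear speed of card_yellow below 0.02 m/s and value of joint start_key below 0.002 m and distance of each of card_blue, card_red from where it was at the start of the episode below 0.012 m and angle between each of card_blue, card_red, reagent_bottle's own z axis and vertical below 0.15 rad and distance of each of reagent_bottle, timer from where it was at the start of the episode below 0.03 m); the robot touches nothing.
It fails at once if the yellow card is tipped by more than 0.5 rad (angle between card_yellow's own z axis and vertical above 0.5 rad).
It fails at once if another card is drawn out of the rack (raised by 20 mm) (z of any of card_blue, card_red in the frame of rack above 0.028 m).
It fails at once if the bottle is knocked over (angle between reagent_bottle's own z axis and vertical above 0.5 rad).
It also fails if it takes over 72 s, if anything falls off the work surface, if the arm or the gripper's body presses on something with over 40 N, if the wrist force passes 120 N, or if a joint passes its speed limit or range.

## Working session

There is one attempt and no reset: what is moved stays moved. The work goes in short steps, Python scripts to look and compute and a tool call to move; the robot and the scene stay as the last step left them, time stands still between calls to the robot, and variables do not carry over. Pictures are saved under pics/ and viewed, about 8 in all and at most 12, crops included, and the job is handed in when it is done.

Besides the shell and the picture viewer there is one more tool, called after ">>>" by a JSON object that holds its "fn" and its "kwargs", one argument or row to a line. drive_tool: Moves the arm, as the interface text tells. Its arguments: {"type":"object","properties":{"plan":{"type":"array","items":{"type":"array","items":{"type":"number"}}},"newtons":{"type":"number"}},"required":["plan"]}

```bash
ls; mkdir -p pics; cat > h.py <<'E'
from rig import *
import numpy as np, cv2
from scipy.spatial.transform import Rotation as R
def cal(c):
    k=get_calibration(c); return k,np.array(k["origin"],float),np.array(k["rotation"],float).reshape(3,3)
def ray(c,p):
    k,o,r=cal(c); d=r@np.array([(p[0]-k["cx"])/k["fx"],(p[1]-k["cy"])/k["fy"],1]); return o,d
def atz(c,p,z):
    o,d=ray(c,p); return o+d*(z-o[2])/d[2]
def proj(c,P):
    k,o,r=cal(c); v=r.T@(np.array(P)-o); return [k["fx"]*v[0]/v[2]+k["cx"],k["fy"]*v[1]/v[2]+k["cy"]]
def tri(a,pa,b,pb):
    o1,d1=ray(a,pa);o2,d2=ray(b,pb)
    s=np.linalg.lstsq(np.c_[d1,-d2],o2-o1,rcond=None)[0]
    A=o1+s[0]*d1;B=o2+s[1]*d2; return (A+B)/2,np.linalg.norm(A-B)
E
python3 - <<'E'
from h import *
np.set_printoptions(precision=4,suppress=True)
for c in("side","top"):
    im=camera(c); cv2.imwrite(f"pics/{c}0.png",im); k,o,r=cal(c); print(c,k["fx"],o,r.tolist())
    for n in["card_yellow","card_blue","card_red","rack","incubator","slot_front","slot_rear","lid_hinge","lid_handle","start_key_top","reagent_bottle","timer"]:
        print(n,[(np.round(d["location"],1).tolist(),round(d["conf"],2)) for d in mark_of(c,n)][:3])
s=get_obs();print(s["time"],s["position"],R.from_quat(s["tool_rot"]).as_matrix())
E
```

```text
picsTraceback (most recent call last):
  File "<stdin>", line 4, in <module>
  File "h.py", line 5, in cal
    k=get_calibration(c); return k,np.array(k["origin"],float),np.array(k["rotation"],float).reshape(3,3)
                                                               ~~~~~~~~~~~~~~~~~~~~~~~~~~~~~~~~~~~~~^^^^^
ValueError: cannot reshape array of size 4 into shape (3,3)
```

Rotation is a quaternion.

```bash
sed -i 's/np.array(k\["rotation"\],float).reshape(3,3)/R.from_quat(k["rotation"]).as_matrix()/' h.py
python3 - <<'E'
from h import *
np.set_printoptions(precision=4,suppress=True)
for c in("side","top"):
    im=camera(c); cv2.imwrite(f"pics/{c}0.png",im); k,o,r=cal(c); print(c,k["fx"],o,r.tolist())
    for n in["card_yellow","card_blue","card_red","rack","incubator","slot_front","slot_rear","lid_hinge","lid_handle","start_key_top","reagent_bottle","timer"]:
        print(n,[(np.round(d["location"],1).tolist(),round(d["conf"],2)) for d in mark_of(c,n)][:3])
s=get_obs();print(s["time"],s["position"],R.from_quat(s["tool_rot"]).as_matrix())
E
```

```text
side 422.13803989157276 [0.0495 0.8879 0.5465] [[-0.8905914587075462, -0.17171204013066108, 0.42114347786868545], [-0.45428184979638186, 0.3802251791830439, -0.8056406233928378], [-0.021791159279469424, -0.908814496137352, -0.4166309601888323]]
card_yellow [([285.3, 188.0], 0.73), ([255.7, 205.8], 0.68)]
card_blue [([291.5, 186.9], 0.61), ([282.2, 185.9], 0.35)]
card_red [([307.7, 192.2], 0.6)]
rack []
incubator [([203.8, 245.8], 0.57), ([203.3, 234.3], 0.51)]
slot_front [([205.4, 235.5], 0.68)]
slot_rear []
lid_hinge [([174.0, 212.5], 0.94)]
lid_handle [([222.1, 222.5], 0.92)]
start_key_top [([245.5, 223.2], 0.62)]
reagent_bottle [([201.7, 208.6], 0.71)]
timer []
top 383.24975899292133 [ 0.3637 -0.0093  1.0228] [[0.01625471951706763, -0.9840392874218359, 0.1772074064584972], [-0.9994991719474599, -0.020804167825719873, -0.02384516465494349], [0.02715123145943006, -0.17673105955492052, -0.9838846188546865]]
card_yellow [([332.7, 193.4], 0.73), ([278.3, 184.3], 0.63), ([248.9, 241.7], 0.34)]
card_blue [([331.3, 209.4], 0.5)]
card_red [([332.2, 206.5], 0.72), ([332.4, 226.6], 0.47)]
rack [([330.8, 209.9], 0.56), ([185.3, 175.2], 0.44), ([202.7, 205.9], 0.18)]
incubator [([188.3, 176.2], 0.84)]
slot_front [([185.3, 175.7], 0.68)]
slot_rear []
lid_hinge [([332.5, 222.5], 0.37)]
lid_handle [([175.9, 191.1], 0.66)]
start_key_top [([196.8, 206.7], 0.63)]
reagent_bottle []
timer [([252.6, 242.0], 0.83)]
1.35 [ 0.1882 -0.596   0.2226] [[-0.9536  0.      0.3011]
 [-0.3011 -0.     -0.9536]
 [-0.     -1.      0.    ]]
```

View pics/top0.png

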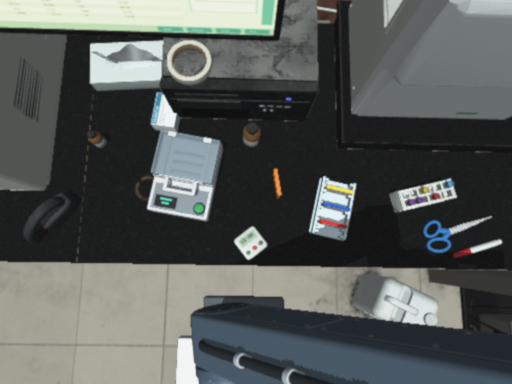

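View pics/side0.png

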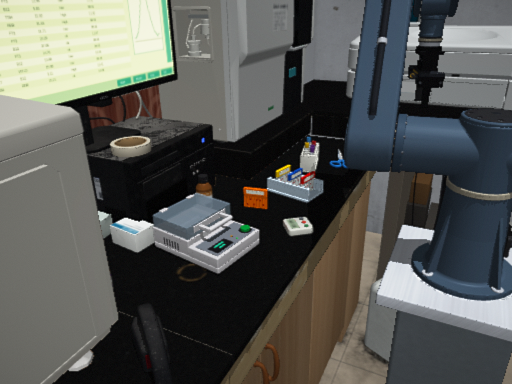

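The top view shows three candidates. The yellow card is the rearmost in the rack at about (340,188), the orange look-alike stands loose at (278,182), and blue and red are at (336,206) and (331,224). The incubator is at about (185,178), with its green key at (199,209) and handle at (180,187). The enlarged crop will confirm this.

```bash
python3 - <<'E'
from h import *
im=cv2.imread("pics/top0.png")
f=lambda x,y:cv2.resize(im[y:y+100,x:x+80],None,fx=5,fy=5,interpolation=cv2.INTER_CUBIC)
cv2.imwrite("pics/crop1.png",np.hstack([f(145,125),f(295,157)]))
hsv=cv2.cvtColor(im,cv2.COLOR_BGR2HSV)
for n,lo,hi,z,b in[("yellow",(22,120,100),(34,255,255),.068,(300,170,365,245)),("blue",(105,120,60),(125,255,255),.068,(300,170,365,245)),("red",(0,120,100),(8,255,255),.068,(300,170,365,245)),("green",(45,100,60),(75,255,255),.054,(185,195,215,222))]:
    m=cv2.inRange(hsv,lo,hi); x0,y0,x1,y1=b; ys,xs=np.nonzero(m[y0:y1,x0:x1]); pts=np.c_[xs+x0,ys+y0].astype(np.float32)
    r=cv2.minAreaRect(pts); box=np.array([atz("top",p,z)[:2] for p in cv2.boxPoints(r)])
    print(n,len(pts),pts.mean(0),r,atz("top",r[0],z).round(4)); print(box.round(4).tolist())
E
```

```text
yellow 92 [339.22827 188.97826] ((339.117919921875, 188.98133850097656), (26.461557388305664, 3.4572885036468506), 12.804265975952148) [ 0.5245 -0.2416  0.068 ]
[[0.527, -0.2077], [0.5358, -0.2098], [0.522, -0.2755], [0.5133, -0.2733]]
blue 96 [335.83334 205.84375] ((335.9187927246094, 205.87364196777344), (26.893592834472656, 3.781247615814209), 12.264774322509766) [ 0.4812 -0.2325  0.068 ]
[[0.4831, -0.1983], [0.4925, -0.2005], [0.4793, -0.2668], [0.4699, -0.2645]]
red 80 [332.1375 223.2625] ((332.5588073730469, 223.2352752685547), (27.44170379638672, 3.0370264053344727), 12.528807640075684) [ 0.4374 -0.2232  0.068 ]
[[0.4405, -0.1888], [0.4479, -0.1905], [0.4343, -0.2576], [0.4269, -0.2558]]
green 77 [198.55844 208.02597] ((198.5, 208.0), (8.0, 9.0), 90.0) [0.4707 0.1139 0.054 ]
[[0.4807, 0.1257], [0.4811, 0.1029], [0.4608, 0.1021], [0.4604, 0.1247]]
```

View pics/crop1.png

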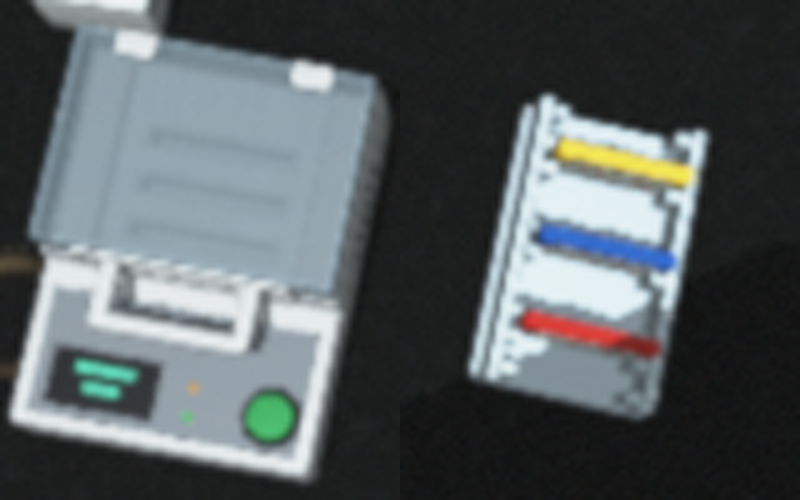

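The crop confirms the yellow card: it is rearmost in the rack, centred at crop (625,163). The lid is closed, with its handle bar around crop (172,328) and the green key at (270,416). Next I'll fit the incubator's pose.

```bash
python3 - <<'E'
from h import *
from scipy.optimize import least_squares
np.set_printoptions(precision=4,suppress=True)
c=lambda u,v:(145+(u+.5)/5-.5,125+(v+.5)/5-.5)
hx=.094
pts=[("fl",c(12,416),(-.11,.078,.045)),("fr",c(312,478),(-.11,-.078,.045)),("lidRR",c(378,78),(hx,-.076,.092)),("lidRL",c(82,30),(hx,.076,.092)),("lidFL",c(34,236),(hx-.112,.076,.092)),("handle",c(172,328),(hx-.144,0,.083))]
for n,p,P in pts: print(n,np.round(p,1),atz("top",p,P[2])[:2])
P=lambda v,q:[v[0]+np.cos(v[2])*q[0]-np.sin(v[2])*q[1],v[1]+np.sin(v[2])*q[0]+np.cos(v[2])*q[1],q[2]]
r=least_squares(lambda v:np.ravel([np.array(proj("top",P(v,q)))-p for _,p,q in pts]),[.54,.15,-.2]); print(r.x,r.fun.reshape(-1,2))
v=r.x
for n,q in[("handle",(hx-.144,0,.078)),("hinge",(hx,0,.06)),("slot_front",(0,0,.022))]: print(n,P(v,q)[:2],"side",proj("side",P(v,q)))
d=np.array([.4707,.1139])-v[:2];print("key in inc",np.cos(v[2])*d[0]+np.sin(v[2])*d[1],-np.sin(v[2])*d[0]+np.cos(v[2])*d[1])
print("handle tri",tri("top",c(172,328),"side",(222.1,222.5)),"key tri",tri("top",(198.5,208),"side",(245.5,229)))
im=cv2.imread("pics/side0.png");cv2.imwrite("pics/crop2.png",np.hstack([cv2.resize(im[185:275,145:265],None,fx=5,fy=5,interpolation=cv2.INTER_CUBIC)[:, :600]]))
E
```

```text
fl [147.  207.8] [0.4697 0.2455]
fr [207.  220.2] [0.441  0.0922]
lidRR [220.2 140.2] [0.6385 0.0621]
lidRL [161.  130.6] [0.6599 0.2113]
lidFL [151.4 171.8] [0.5537 0.2284]
handle [179.  190.2] [0.5107 0.1601]
[ 0.56    0.1514 -0.1629] [[-0.4186  2.1628]
 [-0.0691  0.8534]
 [ 0.4085 -0.7513]
 [ 0.1979 -2.0003]
 [-0.3321 -0.3533]
 [ 0.2303  0.0006]]
handle [np.float64(0.5107091592304029), np.float64(0.15949734241710975)] side [np.float64(220.49302509094446), np.float64(222.64952308881715)]
hinge [np.float64(0.6528027159054751), np.float64(0.1361430890266021)] side [np.float64(177.02379139608917), np.float64(213.4842500547175)]
slot_front [np.float64(0.5600471997425808), np.float64(0.15138822665651683)] side [np.float64(205.93125944456793), np.float64(237.3362427552591)]
key in inc -0.08208438781864112 -0.05148244862212678
handle tri (array([0.509 , 0.1596, 0.0793]), np.float64(0.004874872291766424)) key tri (array([0.4708, 0.1144, 0.0476]), np.float64(0.0014257199907169984))
```

View pics/crop2.png

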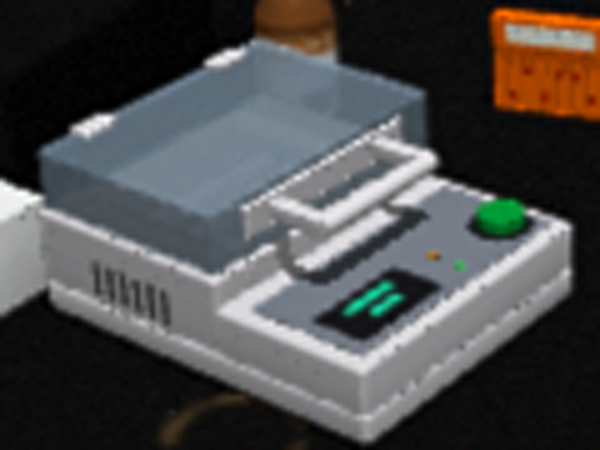

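Side crop: the closed lid's top corners are at about (42,152), (208,218), (425,95) and (262,42). The handle bar runs from (320,215) to (432,160), and the console front-left corner is at (365,378). I'll fit jointly with both views.

```bash
python3 - <<'E'
from h import *
from scipy.optimize import least_squares
np.set_printoptions(precision=4,suppress=True)
c=lambda u,v:(145+(u+.5)/5-.5,125+(v+.5)/5-.5)
s=lambda u,v:(145+(u+.5)/5-.5,185+(v+.5)/5-.5)
F=lambda hx:[("top",c(12,416),(-.11,.078,.045)),("top",c(312,478),(-.11,-.078,.045)),("top",c(378,78),(hx,-.076,.092)),("top",c(82,30),(hx,.076,.092)),("top",c(34,236),(hx-.112,.076,.092)),("top",c(172,328),(hx-.144,0,.081)),
("side",s(42,152),(hx,.076,.092)),("side",s(208,218),(hx-.112,.076,.092)),("side",s(425,95),(hx-.112,-.076,.092)),("side",s(262,42),(hx,-.076,.092)),("side",s(376,190),(hx-.144,0,.079)),("side",s(365,378),(-.11,.078,.045)),("side",s(572,225),(-.11,-.078,.045))]
P=lambda v,q:[v[0]+np.cos(v[2])*q[0]-np.sin(v[2])*q[1],v[1]+np.sin(v[2])*q[0]+np.cos(v[2])*q[1],q[2]]
r=least_squares(lambda v:np.ravel([np.array(proj(k,P(v,q)))-p for k,p,q in F(v[3])]),[.54,.15,-.2,.094],loss="soft_l1"); print(r.x);print(r.fun.reshape(-1,2))
v=r.x;hx=v[3]
for n,q in[("handle",(hx-.144,0,.078)),("hinge",(hx,0,.06)),("slot_front",(0,0,.022)),("slot_mid",(.025,0,.022))]: print(n,P(v,q)[:2])
E
```

```text
[ 0.5637  0.1523 -0.1668  0.0891]
[[-0.8093  0.5651]
 [-0.552  -0.5154]
 [-0.1597 -0.1924]
 [-0.3346 -1.6694]
 [-1.0537 -0.0393]
 [-0.4192  0.5527]
 [-0.528  -0.9083]
 [ 0.5603 -0.8777]
 [ 0.642  -1.3097]
 [-0.0468 -1.2225]
 [ 0.6635  0.1227]
 [-0.2631 -1.9123]
 [ 0.7349 -1.1327]]
handle [np.float64(0.5096068670351043), np.float64(0.16138339902725918)]
hinge [np.float64(0.6516073755356496), np.float64(0.13746989686662736)]
slot_front [np.float64(0.5637255220279117), np.float64(0.15226958255739761)]
slot_mid [np.float64(0.5883783880870341), np.float64(0.14811793287673236)]
```

```bash
cat >> h.py <<'E'
def ori(psi,tau=0):
    c,s=np.cos(psi),np.sin(psi); x=np.array([s,-c,0]); y=np.array([c*np.sin(tau),s*np.sin(tau),-np.cos(tau)])
    return R.from_matrix(np.c_[x,y,np.cross(x,y)])
def rel(p0,r0,p,r):
    return np.r_[r0.inv().apply(np.array(p)-p0)*1000,np.degrees((r0.inv()*r).as_rotvec())]
def now():
    s=get_obs(); return np.array(s["position"]),R.from_quat(s["tool_rot"])
np.set_printoptions(precision=2,suppress=True)
E
python3 - <<'E'
from h import *
p,r=now(); print(rel(p,r,[.510,.160,.16],ori(-.166)),rel(p,r,[.510,.160,.22],ori(-.166)))
b=atz("top",(190,118),0);print(b)
for v in(78,82,86): # height of top edge above x
    o,d=ray("top",(190,v)); t=(b[0]-o[0])/d[0]; print(v,(o+t*d))
print(atz("top",(165,130),.05),atz("top",(251,133),.105))
E
```

```text
[-534.46   62.56 -624.01   -0.    -62.97   -0.  ] [-534.46    2.56 -624.01   -0.    -62.97   -0.  ]
[0.73 0.16 0.  ]
78 [0.73 0.12 0.25]
82 [0.73 0.12 0.23]
86 [0.73 0.12 0.21]
[0.68 0.21 0.05] [ 0.66 -0.01  0.1 ]
```

>>> {"fn": "drive_tool", "kwargs": {
  "plan": [
    [-534,2,-624,0,-63,0,20],
    [-534,2,-624,0,-63,0,20],
    [-534,2,-624,0,-63,0,20],
    [-534,2,-624,0,-63,0,20],
    [-534,2,-624,0,-63,0,20],
    [-534,2,-624,0,-63,0,20],
    [-534,2,-624,0,-63,0,20],
    [-534,2,-624,0,-63,0,20],
    [-534,2,-624,0,-63,0,20],
    [-534,2,-624,0,-63,0,20]
  ],
  "newtons": 20
}}

```text
time: 2.35
position: [0.3845, -0.1342, 0.2217]
tool_rot: [0.457, -0.539, 0.54, -0.457]
ft_force: [1.3, -1.3, -0.7]
grip_width: 0.0217
```

```bash
python3 - <<'E'
from h import *
p,r=now(); print(p,rel(p,r,[.510,.160,.13],ori(-.166)))
E
```

```text
[ 0.38 -0.13  0.22] [-310.94   91.65   75.04   -0.07   -0.      0.03]
```

>>> {"fn": "drive_tool", "kwargs": {
  "plan": [
    [-311,60,75,0,0,0,20],
    [-311,60,75,0,0,0,20],
    [-311,60,75,0,0,0,20],
    [-311,60,75,0,0,0,20],
    [-311,60,75,0,0,0,20],
    [-311,60,75,0,0,0,20],
    [-311,60,75,0,0,0,20],
    [-311,92,75,0,0,0,20],
    [-311,92,75,0,0,0,20]
  ]
}}

```text
time: 3.25
position: [0.5065, 0.1593, 0.1265]
tool_rot: [-0.46, 0.541, -0.538, 0.455]
ft_force: [-1.3, 0.0, 0.0]
grip_width: 0.0201
```

```bash
python3 - <<'E'
from h import *
p,r=now(); print(p.round(4),rel(p,r,[.510,.160,.062],ori(-.166)))
k=camera("side");print([proj("side",x) for x in(p,[.51,.16,.078])])
u,v=map(int,proj("side",[.51,.16,.078]))
cv2.imwrite("pics/crop3.png",cv2.resize(k[v-55:v+55,u-70:u+70],None,fx=5,fy=5,interpolation=cv2.INTER_CUBIC))
E
```

```text
[0.51 0.16 0.13] [-1.41 64.48  3.82  0.4   0.15  0.11]
[[np.float64(221.04957779898197), np.float64(204.12302673313664)], [np.float64(220.64578472781105), np.float64(222.80664056956496)]]
```

View pics/crop3.png

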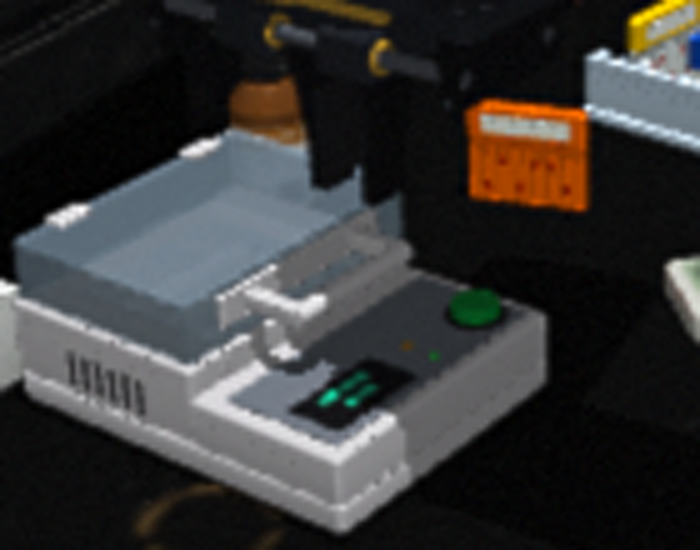

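The fingers at (340,185) and (380,205) straddle the bar, whose midpoint is at (355,278). I'll descend.

>>> {"fn": "drive_tool", "kwargs": {
  "plan": [
    [0,35,0,0,0,0,20],
    [0,55,0,0,0,0,20],
    [0,67,0,0,0,0,20],
    [0,67,0,0,0,0,20],
    [0,67,0,0,0,0,20]
  ]
}}

```text
time: 3.8
position: [0.5098, 0.1582, 0.0633]
tool_rot: [0.456, -0.539, 0.54, -0.457]
ft_force: [-0.3, -0.0, -0.6]
grip_width: 0.02
```

>>> {"fn": "drive_tool", "kwargs": {
  "plan": [
    [0,0,0,0,0,0,4],
    [0,0,0,0,0,0,4],
    [0,0,0,0,0,0,4],
    [0,0,0,0,0,0,4]
  ],
  "newtons": 15
}}

```text
time: 4.2
position: [0.5107, 0.1585, 0.0634]
tool_rot: [0.456, -0.539, 0.54, -0.458]
ft_force: [1.8, -2.0, 5.1]
grip_width: 0.0091
```

The bar is gripped at 9.1 mm. Next I'll compute the arc.

```bash
cat > arc.py <<'E'
from h import *
X=np.array([np.cos(-.166),np.sin(-.166),0]); Z=np.array([0,0,1.])
BAR=np.array([.5107,.1585,.078]); H=BAR+.1439*X-.018*Z; L=.0146
def pose(th,tau):
    b=H-.145*np.cos(.1245+th)*X+.145*np.sin(.1245+th)*Z; o=ori(-.166,tau); return b+o.apply([0,L,0]),o
E
python3 - <<'E'
from arc import *
print(H)
p0,r0=pose(0,0)
ths=np.linspace(.08,.8,10)
for t in ths: print(rel(p0,r0,*pose(t,t*.38)).round(1).tolist())
p1,r1=pose(.8,.8*.38); print()
for t in np.linspace(.88,1.6,10): print(rel(p1,r1,*pose(t,t*.38)).round(1).tolist())
E
```

```text
[0.65 0.13 0.06]
[-0.0, -11.4, 2.3, 1.7, -0.0, -0.0]
[0.0, -22.7, 5.6, 3.5, -0.0, -0.0]
[0.0, -33.7, 9.7, 5.2, -0.0, -0.0]
[-0.0, -44.5, 14.7, 7.0, -0.0, 0.0]
[-0.0, -54.8, 20.6, 8.7, -0.0, 0.0]
[-0.0, -64.6, 27.2, 10.5, -0.0, -0.0]
[-0.0, -74.0, 34.6, 12.2, -0.0, -0.0]
[0.0, -82.8, 42.7, 13.9, -0.0, -0.0]
[-0.0, -90.9, 51.5, 15.7, -0.0, 0.0]
[-0.0, -98.4, 60.9, 17.4, -0.0, -0.0]

[-0.0, -3.5, 11.5, 1.7, -0.0, 0.0]
[0.0, -6.0, 23.3, 3.5, -0.0, 0.0]
[0.0, -7.7, 35.2, 5.2, 0.0, 0.0]
[-0.0, -8.5, 47.2, 7.0, 0.0, 0.0]
[-0.0, -8.3, 59.2, 8.7, -0.0, 0.0]
[0.0, -7.3, 71.2, 10.5, -0.0, 0.0]
[-0.0, -5.3, 83.1, 12.2, -0.0, 0.0]
[-0.0, -2.5, 94.7, 13.9, 0.0, 0.0]
[-0.0, 1.3, 106.1, 15.7, -0.0, 0.0]
[-0.0, 5.8, 117.1, 17.4, 0.0, 0.0]
```

>>> {"fn": "drive_tool", "kwargs": {
  "plan": [
    [0,-11,2,1.7,0,0,4],
    [0,-23,5.5,3.5,0,0,4],
    [0,-34,9.5,5.2,0,0,4],
    [0,-44.5,14.5,7,0,0,4],
    [0,-55,20.5,8.7,0,0,4],
    [0,-64.5,27,10.5,0,0,4],
    [0,-74,34.5,12.2,0,0,4],
    [0,-83,42.5,14,0,0,4],
    [0,-91,51.5,15.7,0,0,4],
    [0,-98.5,61,17.4,0,0,4]
  ]
}}

```text
time: 5.2
position: [0.5657, 0.1489, 0.1606]
tool_rot: [0.384, -0.453, 0.614, -0.519]
ft_force: [-5.5, 1.9, 2.3]
grip_width: 0.0096
```

>>> {"fn": "drive_tool", "kwargs": {
  "plan": [
    [0,-3.5,11.5,1.7,0,0,4],
    [0,-6,23.5,3.5,0,0,4],
    [0,-7.7,35,5.2,0,0,4],
    [0,-8.5,47,7,0,0,4],
    [0,-8.3,59,8.7,0,0,4],
    [0,-7.3,71,10.5,0,0,4],
    [0,-5.3,83,12.2,0,0,4],
    [0,-2.5,94.5,14,0,0,4],
    [0,1.3,106,15.7,0,0,4],
    [0,6,117,17.4,0,0,4]
  ]
}}

```text
time: 6.2
position: [0.682, 0.1294, 0.1898]
tool_rot: [0.299, -0.353, 0.677, -0.573]
ft_force: [-1.7, -1.0, 0.2]
grip_width: 0.0095
```

>>> {"fn": "drive_tool", "kwargs": {
  "plan": [
    [0,0,0,0,0,0,4],
    [0,0,0,0,0,0,4],
    [0,0,0,0,0,0,4],
    [0,0,0,0,0,0,22],
    [0,0,0,0,0,0,22],
    [0,0,0,0,0,0,22]
  ]
}}

```text
time: 6.8
position: [0.6813, 0.1302, 0.1907]
tool_rot: [0.299, -0.353, 0.676, -0.573]
ft_force: [0.0, 0.2, -0.7]
grip_width: 0.0205
```

```bash
python3 - <<'E'
from arc import *
p,r=now(); print(p.round(4),pose(1.6,1.6*.38)[0].round(4), R.from_quat(get_obs()["tool_rot"]).as_matrix()[:,1])
E
```

```text
[0.68 0.13 0.19] [0.68 0.13 0.19] [ 0.56 -0.09 -0.82]
```

The lid is at about 1.59 rad. The gripper body is 190 mm along the jaw axis and would foul a merely upright lid when lowering into the well. So I'll open further, to about 1.82, and use the front slot.

```bash
python3 - <<'E'
from arc import *
p1,r1=pose(1.6,.608)
for t,a in zip(np.linspace(1.64,1.84,6),np.linspace(.64,.8,6)): print(rel(p1,r1,*pose(t,a)).round(1).tolist())
E
```

```text
[-0.0, 4.1, 4.6, 1.8, 0.0, 0.0]
[0.0, 8.3, 9.0, 3.7, -0.0, 0.0]
[0.0, 12.7, 13.2, 5.5, -0.0, -0.0]
[0.0, 17.2, 17.3, 7.3, 0.0, -0.0]
[0.0, 21.8, 21.2, 9.2, 0.0, -0.0]
[0.0, 26.5, 24.9, 11.0, 0.0, -0.0]
```

>>> {"fn": "drive_tool", "kwargs": {
  "plan": [
    [0,0,0,0,0,0,4],
    [0,0,0,0,0,0,4],
    [0,0,0,0,0,0,4],
    [0,4,4.5,1.8,0,0,4],
    [0,8.5,9,3.7,0,0,4],
    [0,12.5,13,5.5,0,0,4],
    [0,17,17.5,7.3,0,0,4],
    [0,22,21,9.2,0,0,4],
    [0,26.5,25,11,0,0,4],
    [0,26.5,25,11,0,0,4]
  ]
}}

```text
time: 7.8
position: [0.7153, 0.1242, 0.1834]
tool_rot: [0.254, -0.297, 0.705, -0.592]
ft_force: [-5.2, -3.1, -10.2]
grip_width: 0.0096
```

>>> {"fn": "drive_tool", "kwargs": {
  "plan": [
    [0,0,0,0,0,0,4],
    [0,0,0,0,0,0,17],
    [0,0,0,0,0,0,17],
    [0,0,0,0,0,0,17],
    [0,-30,0,0,0,0,17],
    [0,-60,0,0,0,0,17],
    [0,-100,0,0,0,0,17]
  ]
}}

```text
time: 8.5
position: [0.6514, 0.1376, 0.261]
tool_rot: [0.25, -0.294, 0.705, -0.595]
ft_force: [0.8, -0.8, -0.6]
grip_width: 0.0168
```

```bash
python3 - <<'E'
from arc import *
p,r=now(); print(p.round(4)); print(rel(p,r,[.5245,-.2416,.20],ori(-.207)))
E
```

```text
[0.65 0.14 0.26]
[394.89   0.62 -87.55 -44.64   2.19  -0.75]
```

>>> {"fn": "drive_tool", "kwargs": {
  "plan": [
    [395,1,-87,-44.6,2,-0.8,30],
    [395,1,-87,-44.6,2,-0.8,30],
    [395,1,-87,-44.6,2,-0.8,30],
    [395,1,-87,-44.6,2,-0.8,30],
    [395,1,-87,-44.6,2,-0.8,30],
    [395,1,-87,-44.6,2,-0.8,30],
    [395,1,-87,-44.6,2,-0.8,30],
    [395,1,-87,-44.6,2,-0.8,30],
    [395,1,-87,-44.6,2,-0.8,30],
    [395,1,-87,-44.6,2,-0.8,30]
  ]
}}

```text
time: 9.5
position: [0.5297, -0.2339, 0.2018]
tool_rot: [0.446, -0.547, 0.55, -0.447]
ft_force: [0.9, -0.5, 0.4]
grip_width: 0.0301
```

```bash
python3 - <<'E'
from h import *
p,r=now(); print(p.round(4), rel(p,r,[.5245,-.2416,.10],ori(-.207)))
t=camera("top");cv2.imwrite("pics/top1.png",t)
for n in("slot_front","slot_middle","slot_rear","lid_handle","lid_hinge","start_key_top"):
    print(n,[(np.round(d["location"],1).tolist(),round(d["conf"],2)) for d in mark_of("top",n)][:2])
s=camera("side");cv2.imwrite("pics/side1.png",s)
a=cv2.resize(t[120:225,140:230],None,fx=4.4,fy=4.4,interpolation=cv2.INTER_CUBIC)
b=cv2.resize(s[170:275,145:240],None,fx=4.2,fy=4.4,interpolation=cv2.INTER_CUBIC)
cv2.imwrite("pics/crop4.png",np.hstack([a,b]))
E
```

```text
[ 0.53 -0.23  0.2 ] [  8.38 101.81  -3.97  -0.23   0.16   0.11]
slot_front [([186.9, 173.1], 0.87), ([186.1, 100.9], 0.48)]
slot_middle [([190.7, 166.3], 0.94), ([189.2, 176.2], 0.55)]
slot_rear [([192.5, 156.7], 0.89)]
lid_handle [([187.4, 100.1], 0.61), ([189.7, 177.3], 0.45)]
lid_hinge [([192.6, 137.0], 0.71), ([184.5, 99.5], 0.34)]
start_key_top []
```

View pics/crop4.png

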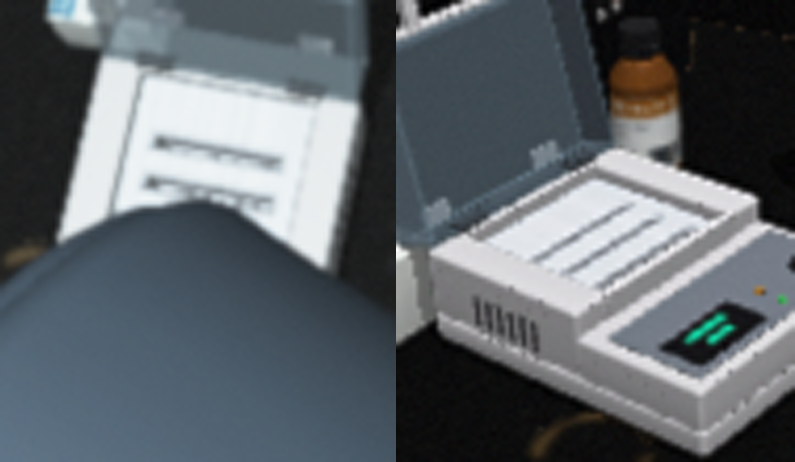

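Crop: the lid is well open. The rear slot is centred at crop (220,153) and the middle one at (208,193); the arm hides the front slot. I'll check the model against these.

```bash
python3 - <<'E'
from h import *
np.set_printoptions(precision=4,suppress=True)
c=lambda u,v:(140+(u+.5)/4.4-.5,120+(v+.5)/4.4-.5)
for n,a,b in[("rear",(157,143),(283,162)),("mid",(145,182),(272,206))]:
    A,B=atz("top",c(*a),.05),atz("top",c(*b),.05); d=A-B; print(n,(A+B)[:2]/2,np.linalg.norm(d),"yaw",np.arctan2(-d[0],d[1]))
for n,q in[("front",(186.9,173.1)),("middle",(190.7,166.3)),("rear",(192.5,156.7))]: print(n,atz("top",q,.022)[:2],atz("top",q,.05)[:2])
v=[.5637,.1523,-.1668]
for x in(0,.025,.05): print("model",x,v[0]+x*np.cos(v[2]),v[1]+x*np.sin(v[2]))
E
```

```text
rear [0.611  0.1435] 0.07535676156935049 yaw -0.1309148768454667
mid [0.5857 0.149 ] 0.07617987006497073 yaw -0.16875324524146404
front [0.5666 0.1526] [0.5609 0.1481]
middle [0.5853 0.1434] [0.5791 0.1392]
rear [0.6116 0.1399] [0.6047 0.1357]
model 0 0.5637 0.1523
model 0.025 0.5883530275828228 0.14814930957543496
model 0.05 0.6130060551656457 0.14399861915086992
```

>>> {"fn": "drive_tool", "kwargs": {
  "plan": [
    [8,60,-4,0,0,0,30],
    [8,102,-4,0,0,0,30],
    [8,102,-4,0,0,0,30],
    [8,102,-4,0,0,0,30],
    [8,102,-4,0,0,0,30]
  ]
}}

```text
time: 10.4
position: [0.5264, -0.2389, 0.1027]
tool_rot: [0.446, -0.545, 0.551, -0.448]
ft_force: [-0.3, -0.1, 0.3]
grip_width: 0.0298
```

```bash
python3 - <<'E'
from h import *
p,r=now(); print(p.round(4), rel(p,r,[.5245,-.2416,.049],ori(-.207)))
s=camera("side");u,v=map(int,proj("side",[.5245,-.2416,.06]))
cv2.imwrite("pics/crop5.png",cv2.resize(s[v-35:v+35,u-45:u+45],None,fx=7,fy=7,interpolation=cv2.INTER_CUBIC))
E
```

```text
[ 0.53 -0.24  0.1 ] [ 2.89 53.69 -1.69 -0.43  0.25  0.19]
```

View pics/crop5.png

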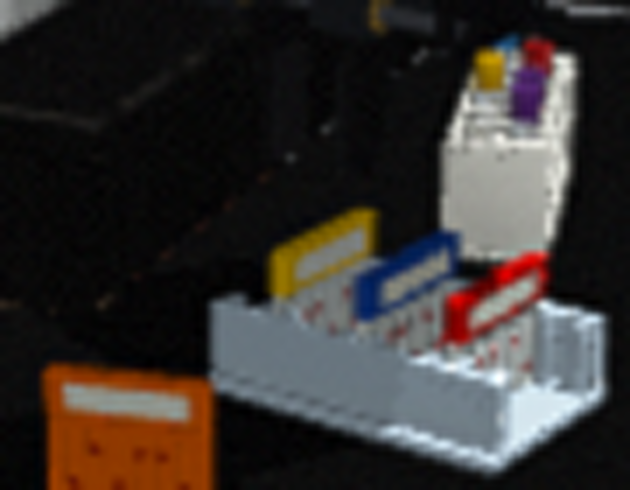

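>>> {"fn": "drive_tool", "kwargs": {
  "plan": [
    [0,10,0,0,0,0,30],
    [0,10,0,0,0,0,30],
    [0,10,0,0,0,0,30]
  ]
}}

```text
time: 10.75
position: [0.5245, -0.2386, 0.0908]
tool_rot: [0.446, -0.547, 0.55, -0.447]
ft_force: [-0.5, -0.8, -0.1]
grip_width: 0.0301
```

```bash
python3 - <<'E'
from h import *
p,r=now(); print(p.round(4), rel(p,r,[.5245,-.2416,.049],ori(-.207)))
E
```

```text
[ 0.52 -0.24  0.09] [ 2.82 41.81  0.41 -0.22  0.17  0.11]
```

>>> {"fn": "drive_tool", "kwargs": {
  "plan": [
    [3,20,0,0,0,0,30],
    [3,42,0,0,0,0,30],
    [3,42,0,0,0,0,30],
    [3,42,0,0,0,0,30]
  ]
}}

```text
time: 11.15
position: [0.5238, -0.2416, 0.0483]
tool_rot: [0.446, -0.547, 0.549, -0.447]
ft_force: [-0.1, 0.4, 0.5]
grip_width: 0.03
```

>>> {"fn": "drive_tool", "kwargs": {
  "plan": [
    [0,0,0,0,0,0,4],
    [0,0,0,0,0,0,4],
    [0,0,0,0,0,0,4],
    [0,0,0,0,0,0,4],
    [0,0,0,0,0,0,4],
    [0,0,0,0,0,0,4]
  ],
  "newtons": 15
}}

```text
time: 11.75
position: [0.526, -0.2425, 0.0491]
tool_rot: [0.445, -0.546, 0.551, -0.447]
ft_force: [5.1, -0.5, 2.2]
grip_width: 0.0089
```

>>> {"fn": "drive_tool", "kwargs": {
  "plan": [
    [0,-8,0,0,0,0,4],
    [0,-18,0,0,0,0,4],
    [0,-30,0,0,0,0,4],
    [0,-42,0,0,0,0,4],
    [0,-56,0,0,0,0,4],
    [0,-72,0,0,0,0,4],
    [0,-90,0,0,0,0,4],
    [0,-105,0,0,0,0,4],
    [0,-105,0,0,0,0,4]
  ]
}}

```text
time: 12.65
position: [0.5235, -0.2416, 0.1554]
tool_rot: [0.446, -0.546, 0.55, -0.447]
ft_force: [0.2, 0.4, -0.2]
grip_width: 0.0089
```

```bash
python3 - <<'E'
from h import *
p,r=now(); print(p.round(4)); print(rel(p,r,[.50,.1528,.16],ori(-.166)),rel(p,r,[.562,.1525,.14],ori(-.166)))
E
```

```text
[ 0.52 -0.24  0.16]
[-381.5    -6.14 -102.81   -0.25   -2.16    0.17] [-393.8    14.1   -42.12   -0.25   -2.16    0.17]
```

>>> {"fn": "drive_tool", "kwargs": {
  "plan": [
    [-30,-5,-4,0,-0.2,0,4],
    [-75,-5,-8,0,-0.5,0,4],
    [-120,-5,-12,0,-1,0,4],
    [-165,-5,-18,0,-1.3,0,4],
    [-210,-5,-23,0,-1.6,0,4],
    [-255,-5,-28,0,-2,0,4],
    [-300,-5,-33,0,-2.1,0,4],
    [-345,-5,-38,0,-2.1,0,4],
    [-380,-5,-42,0,-2.1,0,4],
    [-394,0,-42,0,-2.1,0,4]
  ]
}}

```text
time: 13.65
position: [0.561, 0.156, 0.1521]
tool_rot: [0.458, -0.538, 0.54, -0.457]
ft_force: [0.0, 0.3, -0.4]
grip_width: 0.0086
```

>>> {"fn": "drive_tool", "kwargs": {
  "plan": [
    [0,0,0,0,0,0,4],
    [0,0,0,0,0,0,4],
    [0,0,0,0,0,0,4]
  ]
}}

```text
time: 13.95
position: [0.562, 0.1512, 0.1522]
tool_rot: [0.456, -0.539, 0.541, -0.456]
ft_force: [-0.6, 0.2, 0.4]
grip_width: 0.0085
```

```bash
python3 - <<'E'
from h import *
p,r=now(); print(p.round(4),rel(p,r,[.562,.1525,.075],ori(-.166)))
t=camera("top");s=camera("side")
for n in("slot_front","card_yellow"):
  for c in("top","side"): print(n,c,[(np.round(d["location"],1).tolist(),round(d["conf"],2)) for d in mark_of(c,n)][:2])
a=cv2.resize(t[120:225,140:230],None,fx=4.4,fy=4.4,interpolation=cv2.INTER_CUBIC)
b=cv2.resize(s[170:275,145:240],None,fx=4.2,fy=4.4,interpolation=cv2.INTER_CUBIC)
cv2.imwrite("pics/crop6.png",np.hstack([a,b]))
E
```

```text
[0.56 0.15 0.15] [-1.43 77.17 -0.33 -0.1  -0.18  0.14]
slot_front top [([186.5, 173.4], 0.7)]
slot_front side [([204.2, 238.4], 0.88), ([204.2, 207.6], 0.4)]
card_yellow top [([180.5, 171.4], 0.63), ([275.9, 186.2], 0.46)]
card_yellow side [([201.9, 202.8], 0.76)]
```

View pics/crop6.png

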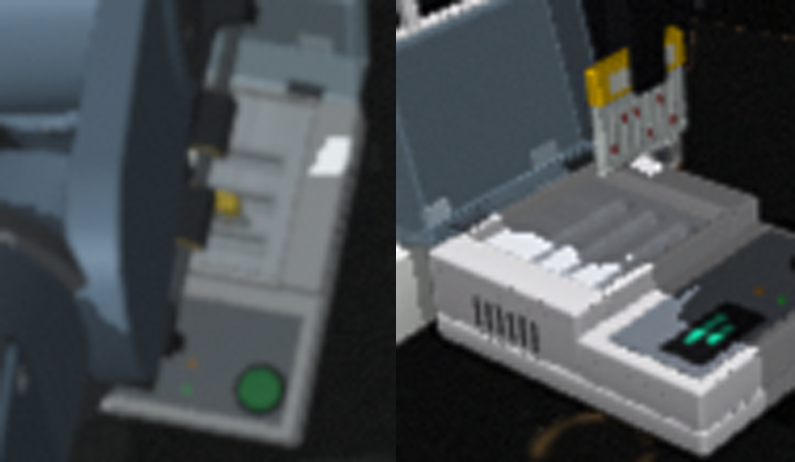

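The card is held upright above the block: its right edge is at crop (228,203) and the front slot's right end is at about (263,245). The model and the measurements agree to about 2 mm, within the flare. I'll lower the card.

>>> {"fn": "drive_tool", "kwargs": {
  "plan": [
    [-1,20,0.5,0,0,0,4],
    [-1,40,0.5,0,0,0,4],
    [-1,54,0.5,0,0,0,4],
    [-1,58,0.5,0,0,0,4],
    [-1,61,0.5,0,0,0,4],
    [-1,64,0.5,0,0,0,4],
    [-1,67,0.5,0,0,0,4],
    [-1,67,0.5,0,0,0,4]
  ]
}}

```text
time: 15.05
position: [0.5633, 0.1538, 0.0856]
tool_rot: [0.456, -0.539, 0.541, -0.457]
ft_force: [-0.1, 0.2, -0.6]
grip_width: 0.0088
```

>>> {"fn": "drive_tool", "kwargs": {
  "plan": [
    [0,4,0,0,0,0,4],
    [0,8,0,0,0,0,4],
    [0,12,0,0,0,0,4],
    [0,16,0,0,0,0,4],
    [0,16,0,0,0,0,4]
  ]
}}

```text
time: 15.55
position: [0.5631, 0.1536, 0.0688]
tool_rot: [0.456, -0.539, 0.541, -0.457]
ft_force: [-0.2, -0.0, 0.2]
grip_width: 0.0088
```

>>> {"fn": "drive_tool", "kwargs": {
  "plan": [
    [0,2,0,0,0,0,4],
    [0,4,0,0,0,0,4],
    [0,5.5,0,0,0,0,4],
    [0,5.5,0,0,0,0,4],
    [0,5.5,0,0,0,0,4]
  ]
}}

```text
time: 16.05
position: [0.5632, 0.1537, 0.064]
tool_rot: [0.456, -0.539, 0.541, -0.457]
ft_force: [-0.3, 0.2, -0.3]
grip_width: 0.009
```

>>> {"fn": "drive_tool", "kwargs": {
  "plan": [
    [0,1,0,0,0,0,4],
    [0,1.5,0,0,0,0,4],
    [0,1.5,0,0,0,0,4],
    [0,1.5,0,0,0,0,4]
  ]
}}

```text
time: 16.45
position: [0.5635, 0.1537, 0.063]
tool_rot: [0.456, -0.539, 0.541, -0.457]
ft_force: [-1.1, 0.3, 5.6]
grip_width: 0.009
```

>>> {"fn": "drive_tool", "kwargs": {
  "plan": [
    [0,0,0,0,0,0,15],
    [0,0,0,0,0,0,15],
    [0,0,0,0,0,0,15],
    [0,0,0,0,0,0,15]
  ]
}}

```text
time: 16.85
position: [0.5631, 0.1537, 0.0622]
tool_rot: [0.456, -0.539, 0.541, -0.457]
ft_force: [0.1, 0.2, -0.8]
grip_width: 0.0148
```

Floor contact came at TCP z = 0.063, exactly as predicted, and the card is released. I'll retract and verify.

>>> {"fn": "drive_tool", "kwargs": {
  "plan": [
    [0,-10,0,0,0,0,15],
    [0,-30,0,0,0,0,15],
    [0,-70,0,0,0,0,15],
    [0,-120,0,0,0,0,15],
    [0,-170,-20,0,0,0,15],
    [0,-200,-30,0,0,0,15],
    [0,-200,-30,0,0,0,15]
  ]
}}

```text
time: 17.55
position: [0.5347, 0.1599, 0.2687]
tool_rot: [0.453, -0.537, 0.543, -0.46]
ft_force: [0.3, -1.1, 0.5]
grip_width: 0.0149
```

```bash
python3 - <<'E'
from arc import *
p,r=now(); print(p.round(4))
q=np.array([.254,-.297,.705,-.592]);ro=R.from_quat(q/np.linalg.norm(q)); y=ro.as_matrix()[:,1]
pg=np.array([.7153,.1242,.1834]); bar=pg-L*y; d=bar-H; print("bar",bar.round(4),"r",np.hypot(d@X,d[2]),"theta",np.arctan2(d[2],-(d@X))-.1245,"tau",np.arctan2(y@X,-y[2]))
print("pre",rel(p,r,pg-.1*y,ori(-.166,.8)))
s=camera("side");t=camera("top")
print([(c,[(np.round(d["location"],1).tolist(),round(d["conf"],2)) for d in mark_of(c,"card_yellow")][:2]) for c in("top","side")])
print(proj("side",[.5632,.1537,.022]),proj("top",[.5632,.1537,.022]))
a=cv2.resize(t[80:225,130:230],None,fx=3.2,fy=3.2,interpolation=cv2.INTER_CUBIC)
b=cv2.resize(s[165:270,145:245],None,fx=4.4,fy=464/105,interpolation=cv2.INTER_CUBIC)
cv2.imwrite("pics/crop7.png",np.hstack([a,b]))
E
```

```text
[0.53 0.16 0.27]
bar [0.71 0.13 0.19] r 0.14416293245208334 theta 1.8258561812323488 tau 0.7678925774815304
pre [  4.48  14.94 114.32  45.05  -0.07  -0.07]
[('top', [([188.0, 176.9], 0.66), ([275.5, 184.2], 0.63)]), ('side', [([204.7, 235.9], 0.76), ([253.6, 205.8], 0.61)])]
[np.float64(204.32113495481946), np.float64(237.4984464647425)] [np.float64(186.42233081711805), np.float64(174.33622370938)]
```

View pics/crop7.png

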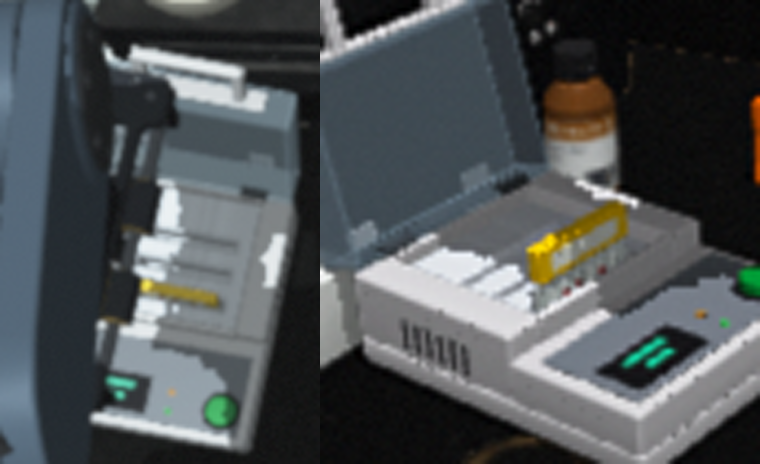

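The card stands upright and home in the front slot, with its band at side crop (578,245). The handle bar shows at top crop (190,62). Next I'll regrip it.

>>> {"fn": "drive_tool", "kwargs": {
  "plan": [
    [2,3,40,15,0,0,18],
    [4,8,80,30,0,0,18],
    [4,15,114,45,0,0,18],
    [4,15,114,45,0,0,18],
    [4,15,114,45,0,0,18],
    [4,15,114,45,0,0,18],
    [4,15,114,45,0,0,18],
    [4,15,114,45,0,0,18],
    [4,15,114,45,0,0,18]
  ]
}}

```text
time: 18.65
position: [0.6427, 0.1361, 0.2439]
tool_rot: [0.25, -0.292, 0.705, -0.596]
ft_force: [0.8, -0.4, 0.2]
grip_width: 0.0179
```

```bash
python3 - <<'E'
from arc import *
p,r=now(); print(p.round(4))
print(rel(p,r,*pose(1.826,.8)))
E
```

```text
[0.64 0.14 0.24]
[-0.53 94.49 10.82  1.05  0.2   0.17]
```

>>> {"fn": "drive_tool", "kwargs": {
  "plan": [
    [0,0,11,1,0,0,18],
    [0,30,11,1,0,0,18],
    [0,50,11,1,0,0,18],
    [0,50,11,1,0,0,18],
    [0,50,11,1,0,0,18]
  ]
}}

```text
time: 19.15
position: [0.6896, 0.1291, 0.2232]
tool_rot: [0.243, -0.286, 0.709, -0.597]
ft_force: [0.2, -0.1, -0.7]
grip_width: 0.0181
```

```bash
python3 - <<'E'
from arc import *
p,r=now(); print(p.round(4))
print(rel(p,r,*pose(1.826,.8)))
q=np.array([.254,-.297,.705,-.592]);print(rel(p,r,np.array([.7153,.1242,.1834]),R.from_quat(q/np.linalg.norm(q))))
E
```

```text
[0.69 0.13 0.22]
[ 0.34 46.22 -9.08 -0.03 -0.02  0.22]
[  0.36  46.52 -10.33  -1.87  -0.08  -0.25]
```

>>> {"fn": "drive_tool", "kwargs": {
  "plan": [
    [0,0,-9,0,0,0,18],
    [0,0,-9,0,0,0,18],
    [0,0,-9,0,0,0,18],
    [0,0,-9,0,0,0,18]
  ]
}}

```text
time: 19.55
position: [0.6843, 0.1316, 0.2205]
tool_rot: [0.245, -0.288, 0.708, -0.597]
ft_force: [-0.4, 0.1, 0.1]
grip_width: 0.0179
```

```bash
python3 - <<'E'
from arc import *
p,r=now(); print(p.round(4))
print(rel(p,r,*pose(1.826,.8)))
E
```

```text
[0.68 0.13 0.22]
[ 1.92 48.4  -2.94  0.34  0.02  0.21]
```

>>> {"fn": "drive_tool", "kwargs": {
  "plan": [
    [1,15,-2,0,0,0,18],
    [1,25,-2,0,0,0,18],
    [1,25,-2,0,0,0,18],
    [1,25,-2,0,0,0,18]
  ]
}}

```text
time: 19.95
position: [0.7029, 0.1281, 0.2038]
tool_rot: [0.248, -0.292, 0.707, -0.595]
ft_force: [0.3, -0.5, -0.4]
grip_width: 0.0181
```

```bash
python3 - <<'E'
from arc import *
p,r=now(); print(p.round(4))
print(rel(p,r,*pose(1.826,.8)))
E
```

```text
[0.7  0.13 0.2 ]
[ 1.65 23.29 -4.07  0.87 -0.    0.33]
```

>>> {"fn": "drive_tool", "kwargs": {
  "plan": [
    [0,0,-3,0,0,0,18],
    [0,6,-3,0,0,0,18],
    [0,12,-3,0,0,0,18],
    [0,18,-3,0,0,0,18],
    [0,23,-3,0,0,0,18],
    [0,23,-3,0,0,0,18]
  ]
}}

```text
time: 20.55
position: [0.7133, 0.1268, 0.1877]
tool_rot: [0.253, -0.295, 0.706, -0.592]
ft_force: [-20.6, -0.2, 10.4]
grip_width: 0.0182
```

>>> {"fn": "drive_tool", "kwargs": {
  "plan": [
    [0,0,0,0,0,0,4],
    [0,0,0,0,0,0,4],
    [0,0,0,0,0,0,4]
  ]
}}

```text
time: 20.85
position: [0.7156, 0.1265, 0.1866]
tool_rot: [0.252, -0.295, 0.706, -0.593]
ft_force: [-7.2, 0.3, -2.4]
grip_width: 0.0096
```

```bash
python3 - <<'E'
from arc import *
p,r=now(); print(p.round(4)); y=r.as_matrix()[:,1]; tau=np.arctan2(y@X,-y[2]); print("tau",tau)
print(rel(p,r,*pose(1.826,tau)))
d=p-L*y-H; th=np.arctan2(d[2],-(d@X))-.1245; print("theta",th,np.hypot(d@X,d[2]))
th=1.826;p1,r1=pose(th,tau)
for i in range(1,11): print(rel(p1,r1,*pose(th-i*.095,tau-i*.045)).round(1).tolist())
th2,t2=th-.95,tau-.45;p1,r1=pose(th2,t2);print()
for i in range(1,11): print(rel(p1,r1,*pose(th2-i*(th2/10),t2*(1-i/10))).round(1).tolist())
E
```

```text
[0.72 0.13 0.19]
tau 0.7724707015048806
[ 2.26  2.09 -1.32  0.    0.03  0.46]
theta 1.816768878544476 0.1470564289407552
[-0.0, -12.3, -6.8, -2.6, 0.0, -0.0]
[-0.0, -24.0, -14.8, -5.2, -0.0, 0.0]
[-0.0, -35.0, -23.9, -7.7, -0.0, 0.0]
[-0.0, -45.2, -33.9, -10.3, 0.0, 0.0]
[-0.0, -54.4, -44.9, -12.9, -0.0, -0.0]
[-0.0, -62.7, -56.6, -15.5, -0.0, -0.0]
[-0.0, -69.9, -69.1, -18.0, -0.0, 0.0]
[-0.0, -76.0, -82.2, -20.6, 0.0, 0.0]
[-0.0, -80.9, -95.8, -23.2, 0.0, -0.0]
[-0.0, -84.6, -109.7, -25.8, 0.0, -0.0]

[-0.0, 3.6, -12.6, -1.8, 0.0, 0.0]
[0.0, 8.3, -24.9, -3.7, 0.0, 0.0]
[-0.0, 14.0, -36.7, -5.5, -0.0, 0.0]
[-0.0, 20.6, -48.0, -7.4, -0.0, 0.0]
[-0.0, 28.2, -58.6, -9.2, -0.0, -0.0]
[-0.0, 36.5, -68.5, -11.1, -0.0, 0.0]
[-0.0, 45.7, -77.7, -12.9, -0.0, -0.0]
[-0.0, 55.6, -86.0, -14.8, -0.0, 0.0]
[-0.0, 66.1, -93.4, -16.6, -0.0, 0.0]
[-0.0, 77.1, -99.8, -18.5, 0.0, 0.0]
```

>>> {"fn": "drive_tool", "kwargs": {
  "plan": [
    [0,-12,-7,-2.6,0,0,4],
    [0,-24,-15,-5.2,0,0,4],
    [0,-35,-24,-7.7,0,0,4],
    [0,-45,-34,-10.3,0,0,4],
    [0,-54.5,-45,-12.9,0,0,4],
    [0,-62.5,-56.5,-15.5,0,0,4],
    [0,-70,-69,-18,0,0,4],
    [0,-76,-82,-20.6,0,0,4],
    [0,-81,-96,-23.2,0,0,4],
    [0,-84.5,-110,-25.8,0,0,4]
  ]
}}

```text
time: 21.85
position: [0.585, 0.1496, 0.1756]
tool_rot: [0.375, -0.442, 0.624, -0.524]
ft_force: [-4.4, -3.3, 11.1]
grip_width: 0.0094
```

```bash
python3 - <<'E'
from arc import *
s=get_obs();p,r=now(); print(p.round(4),rel(p,r,*pose(.876,.322)),s["ft_force"],s["grip_width"])
E
```

```text
[0.58 0.15 0.18] [ 3.45  5.59 -6.65 -0.63 -0.14  0.31] [-4.44 -3.34 11.08] 0.009396403976526777
```

>>> {"fn": "drive_tool", "kwargs": {
  "plan": [
    [0,4,-12.5,-1.8,0,0,4],
    [0,9,-25,-3.7,0,0,4],
    [0,15,-37,-5.5,0,0,4],
    [0,22,-48.5,-7.4,0,0,4],
    [0,29.5,-59,-9.2,0,0,4],
    [0,38,-69,-11.1,0,0,4],
    [0,47.5,-78,-12.9,0,0,4],
    [0,57.5,-86.5,-14.8,0,0,4],
    [0,68,-94,-16.6,0,0,4],
    [0,79,-100,-18.5,0,0,4]
  ]
}}

```text
time: 22.85
position: [0.5117, 0.1617, 0.0646]
tool_rot: [0.458, -0.54, 0.541, -0.454]
ft_force: [-5.5, 2.1, 2.4]
grip_width: 0.0091
```

```bash
python3 - <<'E'
from arc import *
s=get_obs();p,r=now(); print(p.round(4),rel(p,r,*pose(0,0)),s["ft_force"],s["grip_width"])
E
```

```text
[0.51 0.16 0.06] [ 3.28  1.21 -0.38  0.14 -0.25  0.32] [-5.46  2.15  2.43] 0.009115960168285102
```

>>> {"fn": "drive_tool", "kwargs": {
  "plan": [
    [0,2,0,0,0,0,4],
    [0,4,0,0,0,0,4],
    [0,4,0,0,0,0,4],
    [0,4,0,0,0,0,4]
  ]
}}

```text
time: 23.25
position: [0.5113, 0.1617, 0.0613]
tool_rot: [0.458, -0.54, 0.541, -0.453]
ft_force: [-7.1, 2.2, 6.8]
grip_width: 0.0093
```

>>> {"fn": "drive_tool", "kwargs": {
  "plan": [
    [0,2,0,0,0,0,4],
    [0,4,0,0,0,0,4],
    [0,4,0,0,0,0,4]
  ]
}}

```text
time: 23.55
position: [0.5113, 0.1616, 0.0591]
tool_rot: [0.458, -0.54, 0.542, -0.454]
ft_force: [-10.8, 1.7, 19.6]
grip_width: 0.0093
```

>>> {"fn": "drive_tool", "kwargs": {
  "plan": [
    [0,0,0,0,0,0,18],
    [0,0,0,0,0,0,18],
    [0,0,0,0,0,0,18]
  ]
}}

```text
time: 23.85
position: [0.515, 0.1612, 0.0574]
tool_rot: [0.456, -0.538, 0.543, -0.456]
ft_force: [-2.0, 1.0, 1.5]
grip_width: 0.0172
```

>>> {"fn": "drive_tool", "kwargs": {
  "plan": [
    [0,-15,0,0,0,0,18],
    [0,-35,0,0,0,0,18],
    [0,-60,0,0,0,0,2],
    [0,-60,0,0,0,0,2],
    [0,-60,0,0,0,0,2],
    [0,-60,0,0,0,0,2]
  ]
}}

```text
time: 24.45
position: [0.5143, 0.1614, 0.1165]
tool_rot: [0.456, -0.538, 0.543, -0.455]
ft_force: [-0.2, 0.5, 0.8]
grip_width: 0.0028
```

```bash
python3 - <<'E'
from arc import *
p,r=now(); print(p.round(4))
print("over bar",rel(p,r,[.5107,.1585,.085],ori(-.166)),"key",rel(p,r,[.4707,.1139,.075],ori(-.166)))
s=camera("side")
print([(c,[(np.round(d["location"],1).tolist(),round(d["conf"],2)) for d in mark_of("side",c)][:2]) for c in("lid_handle","start_key_top")],proj("side",[.5107,.1585,.078]),proj("side",[.4707,.1139,.054]))
cv2.imwrite("pics/crop8.png",cv2.resize(s[170:275,145:265],None,fx=5,fy=5,interpolation=cv2.INTER_CUBIC))
E
```

```text
[0.51 0.16 0.12]
over bar [ 3.31 31.49 -3.25 -0.26 -0.27  0.28] key [ 54.01  41.6  -35.14  -0.26  -0.27   0.28]
[('lid_handle', [([221.4, 223.4], 0.82)]), ('start_key_top', [([243.8, 223.4], 0.42), ([291.8, 187.0], 0.24)])] [np.float64(220.71696170183947), np.float64(222.46171276583328)] [np.float64(245.24852268655707), np.float64(226.51492518442788)]
```

View pics/crop8.png

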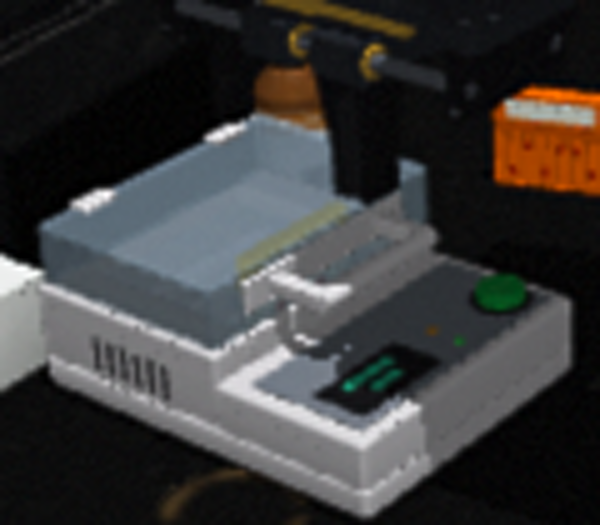

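The lid looks shut, matching the first picture, and the card's band shows through it at (290,245). To be sure, I'll press on the bar from above with shut fingers.

>>> {"fn": "drive_tool", "kwargs": {
  "plan": [
    [2,15,-3,0,0,0,0],
    [2,28,-3,0,0,0,0],
    [2,32,-3,0,0,0,0],
    [2,35,-3,0,0,0,0],
    [2,35,-3,0,0,0,0]
  ]
}}

```text
time: 25.1
position: [0.5101, 0.1598, 0.0831]
tool_rot: [0.457, -0.539, 0.543, -0.455]
ft_force: [-3.0, -1.5, 8.0]
grip_width: 0.0004
```

>>> {"fn": "drive_tool", "kwargs": {
  "plan": [
    [0,2,0,0,0,0,0],
    [0,3,0,0,0,0,0],
    [0,3,0,0,0,0,0]
  ]
}}

```text
time: 25.4
position: [0.5101, 0.1598, 0.0826]
tool_rot: [0.456, -0.538, 0.543, -0.455]
ft_force: [-7.2, -0.8, 26.3]
grip_width: 0.0005
```

>>> {"fn": "drive_tool", "kwargs": {
  "plan": [
    [0,-15,0,0,0,0,0],
    [0,-30,0,0,0,0,0],
    [25,-30,-16,0,0,0,0],
    [51,-30,-32,0,0,0,0],
    [51,-30,-32,0,0,0,0],
    [51,-30,-32,0,0,0,0],
    [51,-30,-32,0,0,0,0]
  ]
}}

```text
time: 26.1
position: [0.4724, 0.1156, 0.1096]
tool_rot: [0.455, -0.538, 0.544, -0.456]
ft_force: [0.6, -0.1, 0.2]
grip_width: 0.0003
```

```bash
python3 - <<'E'
from arc import *
p,r=now(); print(p.round(4))
print("key",rel(p,r,[.4707,.1139,.054],ori(-.166)))
E
```

```text
[0.47 0.12 0.11]
key [ 1.7  55.61 -1.81 -0.42 -0.26  0.23]
```

>>> {"fn": "drive_tool", "kwargs": {
  "plan": [
    [1.5,30,-1.5,0,0,0,0],
    [1.5,48,-1.5,0,0,0,0],
    [1.5,56,-1.5,0,0,0,0],
    [1.5,60,-1.5,0,0,0,0],
    [1.5,62,-1.5,0,0,0,0],
    [1.5,62,-1.5,0,0,0,0],
    [1.5,62,-1.5,0,0,0,0]
  ]
}}

```text
time: 26.8
position: [0.4696, 0.1142, 0.0492]
tool_rot: [0.456, -0.538, 0.543, -0.456]
ft_force: [-3.8, 0.6, 12.0]
grip_width: 0.0004
```

Pressed to the stop: z is 0.049, with 12 N against the 4 N the key needs. I'll retreat up and away.

>>> {"fn": "drive_tool", "kwargs": {
  "plan": [
    [0,-20,0,0,0,0,0],
    [0,-60,0,0,0,0,0],
    [0,-110,0,0,0,0,0],
    [20,-130,0,0,0,0,0],
    [60,-140,0,0,0,0,0],
    [110,-140,0,0,0,0,0],
    [160,-140,0,0,0,0,0],
    [200,-140,0,0,0,0,0],
    [200,-140,0,0,0,0,0],
    [200,-140,0,0,0,0,0]
  ]
}}

```text
time: 27.8
position: [0.4354, -0.0834, 0.1889]
tool_rot: [0.455, -0.538, 0.544, -0.455]
ft_force: [-0.3, -0.1, -0.2]
grip_width: 0.0006
```

```bash
python3 - <<'E'
from arc import *
print(get_obs()["position"])
s=camera("side");t=camera("top")
cv2.imwrite("pics/final.png",np.vstack([cv2.resize(s[160:270,140:340],None,fx=3,fy=3,interpolation=cv2.INTER_CUBIC),cv2.resize(t[120:209,140:340],None,fx=3,fy=3,interpolation=cv2.INTER_CUBIC)]))
E
```

```text
[ 0.44 -0.08  0.19]
```

View pics/final.png

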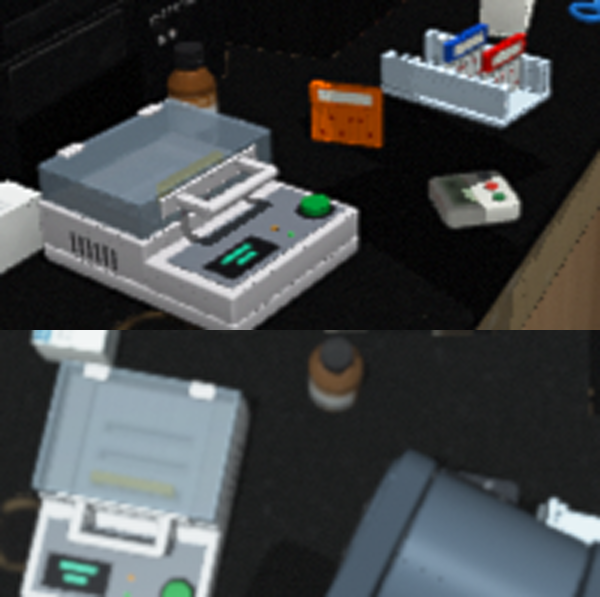

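The lid is shut over the yellow card and the key is back up. Blue and red stand in the rack, and the bottle, timer and orange look-alike show no sign of having been moved. Handing in.

```bash
python3 -c "
from rig import *
print(hand_in())"
```

```text
the job is handed in; nothing more can be done
None
```

The job is done and handed in at about 28 s of the 72 s allowed; no verdict was reported.

- **Lid opened:** I opened it to about 1.83 rad. That is past upright, because the gripper body would otherwise have hit it.
- **Card placed:** I drew the yellow card straight up and lowered it into the front slot. It touched the slot floor at the height I expected, and I let go.
- **Lid and key:** I closed the lid, then pressed on the handle bar with 26 N. The bar top stayed at 83 mm, its closed height. I then pressed the green key to its stop with 12 N.

**Last checks:** The final pictures show the lid closed over the card, the key up and the arm clear of everything. The blue and red cards stand in the rack, and the bottle and timer look undisturbed. I judged that by eye and did not measure their positions.

**What disagreed:** Regripping the bar to close the lid, I came in a few millimetres off and pushed on it with about 23 N before the fingers closed. Pose readings right after moves were also off by several millimetres until the arm settled.

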